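Make up a milling cutter set on its kitting post

TASK

Make up the cutter set on the thick post with the square plate, in the order it goes on the machine: first the tall collar, then the toothed cutter, then the flat washer and last the hexagon nut on top, each lying flat on the one below with the post through its bore. Leave the slim post with the round plate empty, and leave the magnifier and the paste tin where they lie.

Things in the scene. Friction and masses are not known exactly. Their poses are not given: they have to be found in the camera images.
- thick_post_seat (a point): the target: an upright steel post, 16 mm in diameter, on a square aluminium foot 86 x 86 x 8 mm, fixed to the bench. The point is on the post's axis at the top face of the foot, 8 mm above the bench, where the first part seats; z points up along the post. The post rises 50 mm above this point; its last 8 mm taper to 7 mm diameter. The finished stack is 50 mm tall, flush with the post's tip
- slim_post_seat (a point): not to be used: an upright steel post, 9 mm in diameter, on a round aluminium foot 86 mm in diameter and 8 mm thick, fixed to the bench. The point is on the post's axis at the top face of the foot; the post rises 50 mm above it, tapered at the tip
- collar_mid (a point): tall collar: a plain steel ring, 40 mm outside diameter, 20 mm tall; a through bore of 25 mm diameter. The point is at its centre, half-way up; its z is the axis of the bore (upright at the start, lying flat on the bench), either face may be up
- cutter_mid (a point): toothed cutter: a dark steel disc with 18 small bright teeth round its rim and a bright steel hub ring, 62 mm in diameter over the rim (about 65 mm over the teeth), 9 mm thick; a through bore of 25 mm diameter. The point is at its centre, half-way up; its z is the axis of the bore (upright at the start, lying flat on the bench), either face may be up
- washer_mid (a point): flat washer: a plain steel ring, 56 mm outside diameter, 8 mm thick; a through bore of 25 mm diameter. The point is at its centre, half-way up; its z is the axis of the bore (upright at the start, lying flat on the bench), either face may be up
- nut_mid (a point): hexagon nut: dark steel, 36 mm across flats (41 mm over the corners), 13 mm tall; a through bore of 25 mm diameter. The point is at its centre, half-way up; its z is the axis of the bore (upright at the start, lying flat on the bench), either face may be up. Its x axis is square to a pair of flats, and flats repeat every 60 degrees
- loupe_mid (a point): bystander: a loose black round stand magnifier, 39 mm in diameter, 24 mm tall; the point is half-way up. Leave it alone
- paste_tin_mid (a point): bystander: a loose round tin with a yellow lid, 60 mm in diameter, 25 mm tall; the point is half-way up. Leave it alone
Things that resemble listed ones, but are neither listed nor needed, are in the scene too. Leave any yellow look-alike of the part that bears nut_mid alone.

How it is judged:
By the outcome, as a careful person would: the job done as asked, in the order asked, and still so for the second after the job is handed in, with the robot touching nothing.
It also fails if it takes over 96 s, if anything falls off the work surface, if the arm or the gripper's body presses on something with over 40 N, if the wrist force passes 120 N, or if a joint passes its speed limit or range.

ROBOT

A 6-joint arm with a two-finger parallel gripper is mounted at the origin on a cart in front of the work surface, level with it; the furniture and walls round the work are solid. World frame = base frame: x ahead of the robot, y to its left, z up, the work surface at z = 0. Lengths are in mm, angles in degrees, forces in N, time in s.
With the tool pointing down it reaches from about 300 to 850 mm from the base axis. Payload 4.2 kg.
Tool frame: the origin (TCP) lies at the very end of the fingers, on their centre line; the grasp point (between the pads) lies env.pinch_z behind it (env.pinch_z is the distance from the TCP to the grasp point, in mm); z points along the fingers, y is the line along which they close (so a half turn about z gives the same grasp; the last joint's range is limited). The gripper opens to 91 mm and grips with 3 to 60 N. Pads are 32 mm wide; open, the fingers measure 118 mm over their backs; the gripper's body (76 mm by 178 mm) begins 60 mm behind the grasp point.
Start: joints at [-72.536, 18.312, 89.639, -0, 72.044, -1.146], TCP at [183.497, -544.951, 213.976] pointing down, gripper open.
Joint ranges: [-177.97, 177.97], [-48.28, 115.42], [12.27, 149.76], [-77.06, 257.06], [2.81, 150.46], [-146.56, 146.56]. Speed limits (degrees/s): [147.25, 147.25, 180, 180, 180, 180].

INTERFACE

Orientations are given as [roll, pitch, yaw] about the fixed x, y, z axes, in that order (R = Rz(yaw) Ry(pitch) Rx(roll)).
In Python, from workcell import state, vision, job_done, env gives the robot as it stands.
- The arm moves only by the tool servo_tool, never from a script. Its argument "rows" is a list of rows, each a list of 5 numbers: the shift along the tool's x, y, z scaled (see below), then the turn about the tool's z scaled (see below), then the opening, from 0 (shut) to 1 (fully open). A call has 1 to 20 rows; each row is the pose to reach, as a shift and turn from the pose commanded when the call began, along the tool's axes at that moment; what a row does not reach only later rows make up. The controller multiplies each number of a shift by 200 mm and each number of a turn by 90 degrees. A row lasts 1/12 s, in which the tool goes at most 41.7 mm and 7.16 degrees, less where a joint would pass 70% of its speed; a pose out of reach is approached as far as the arm can. A call with a number of a shift or a turn outside -1 to 1 is refused whole. A call with a gripper value outside its range is refused whole. The fingers move at their own pace and stop on an object; "force" is the grip in N (left out, the last holds). Time passes only in rows, so rows that repeat a pose let the fingers close. It gives the time, the measured TCP pose, the force, the opening and the grip force at its end, in the units of the state.
- state(): the state, without advancing time (a new reading comes with each control period).
- vision.grab_frame(name): name is "side" or "top"; returns the picture (400x640x3 uint8, red, green, blue); there is no depth.
- vision.camera_info(name): a dict with "vertical_fov" (degrees; the focal length in pixels is half the picture's height over the tangent of half this angle, whatever the lens; pixels are square), "cx", "cy" (the principal point, pixels), "T" (4x4, takes a point from camera to world coordinates). Camera axes: x right, y up, looking along -z (the intrinsics and any distortion apply to the point x, -y, -z); pixel columns grow to the right and rows downward; lengths in mm; the calibration is good to about 2 mm. A picture is of the moment at which its call begins. camera_info takes no time and is no camera call.
- job_done(): hands the job in; it is judged then, once.
The state is a dict: "time_s": time; "qpos": joint angles; "qvel": joint speeds; "effort": joint torques, N m; "ee_pos": TCP position; "ee_rot": TCP orientation; "force": force on the tool from outside, world axes, zero at the start; "torque": the same for the moment, N m; "gripper_width": finger opening in mm; "gripper_force": force on a finger pad.
Only numpy, scipy, OpenCV 4.12 (cv2) and the standard library are available. Lean on these libraries where they do the work, as an engineer would, in place of code of your own. Each camera call takes 0.05 s, during which the arm holds its last target. There are 200 camera calls.

## Working session

There is one attempt and no reset: what is moved stays moved. The work goes in short steps, Python scripts to look and compute and a tool call to move; the robot and the scene stay as the last step left them, time stands still between calls to the robot, and variables do not carry over. Pictures are saved under pics/ and viewed, at most 14 in all, crops included, and the job is handed in when it is done.

Besides the shell and the picture viewer there is one more tool, called after "Call:" as a command line: name --pt "numbers of a row" for each row, then --argument value for the rest. servo_tool: Moves the arm, as the interface text tells. Its arguments: {"type":"object","properties":{"rows":{"type":"array"},"force":{"type":"number"}},"required":["rows"]}

```bash
ls; mkdir -p pics; python3 - <<'E'
from workcell import state, vision, job_done, env
import cv2
print(env.pinch_z, state())
for n in ("side","top"):
    print(n, vision.camera_info(n))
    cv2.imwrite(f"pics/{n}0.png", vision.grab_frame(n)[:,:,::-1])
E
```

```text
pics
18.8 {'time_s': 0.0, 'qpos': array([-7.25368372e+01,  1.83521427e+01,  8.97056529e+01, -1.26477584e-03,
        7.20432594e+01, -1.14663207e+00]), 'qvel': array([-0.08716964, -0.08459609,  0.01722468,  0.02191314,  0.00974817,
        0.12239858]), 'effort': array([-6.54964751e-04, -4.12462378e+01, -2.31975496e+01,  7.27312826e-02,
        4.56398574e-02, -1.54705294e-04]), 'ee_pos': array([ 183.33309673, -544.46646835,  213.12035055]), 'ee_rot': array([-1.79898941e+02, -8.19990105e-04,  1.86101852e+01]), 'force': array([0.57282272, 0.47672908, 0.02594664]), 'torque': array([ 0.03146906,  0.05500231, -0.02223435]), 'gripper_force': 0.0, 'gripper_width': 90.8372747914066}
side {'vertical_fov': 46.66026628078869, 'cx': 313.04354070723394, 'cy': 202.92904168953095, 'T': array([[-9.90715162e-01,  8.03941623e-02, -1.09636884e-01,
         4.33473293e+02],
       [-1.35761689e-01, -6.27883668e-01,  7.66375145e-01,
         7.23915988e+02],
       [-7.22712084e-03,  7.74143965e-01,  6.32968317e-01,
         7.13093864e+02],
       [ 0.00000000e+00,  0.00000000e+00,  0.00000000e+00,
         1.00000000e+00]])}
top {'vertical_fov': 47.42917289841477, 'cx': 329.02215001711386, 'cy': 203.2437399787027, 'T': array([[ 1.80341677e-02,  9.97303475e-01, -7.11375213e-02,
         4.86439844e+02],
       [-9.99836057e-01,  1.78730913e-02, -2.90022840e-03,
        -7.94824717e+01],
       [-1.62096045e-03,  7.11781620e-02,  9.97462301e-01,
         1.10848274e+03],
       [ 0.00000000e+00,  0.00000000e+00,  0.00000000e+00,
         1.00000000e+00]])}
```

View pics/top0.png

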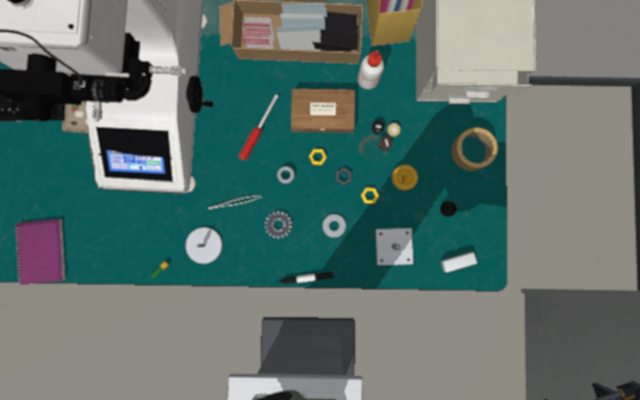

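View pics/side0.png

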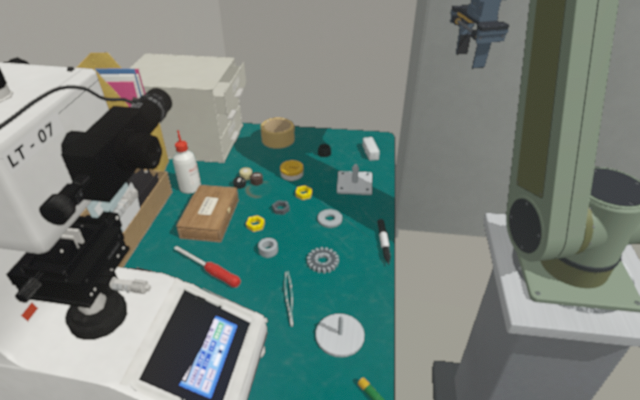

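The top view shows the square foot at about (395,247), round foot (204,246), cutter (278,224), washer (334,226), collar (286,175), dark nut (344,176), yellow look-alikes at (318,157) and (370,195), tin (404,178) and loupe (449,208). The side view shows the same parts: cutter (323,260), washer (330,218), collar (268,247), nut (281,207), thick post (355,180).

```bash
cat > h.py <<'E'
import numpy as np, cv2
from workcell import state, vision, job_done, env
def ray(n,u,v):
    c=vision.camera_info(n); f=200/np.tan(np.radians(c["vertical_fov"]/2)); T=c["T"]
    d=T[:3,:3]@np.array([(u-c["cx"])/f,-(v-c["cy"])/f,-1]); return T[:3,3],d
def plane(n,u,v,z):
    o,d=ray(n,u,v); return (o+d*(z-o[2])/d[2])
def blob(img,u,v,r,thr=70):
    hsv=cv2.cvtColor(img,cv2.COLOR_RGB2HSV); b=img.astype(int)
    teal=(hsv[...,1]>thr)&(hsv[...,0]>75)&(hsv[...,0]<105)
    m=(~teal).astype(np.uint8); w=np.zeros_like(m); cv2.circle(w,(u,v),r,1,-1); m&=w
    cs,_=cv2.findContours(m,cv2.RETR_EXTERNAL,cv2.CHAIN_APPROX_NONE)
    c=max(cs,key=cv2.contourArea); M=cv2.moments(c)
    return M["m10"]/M["m00"],M["m01"]/M["m00"],M["m00"],c
E
python3 - <<'E'
from h import *
S={"collar":((286,175),(268,247),10,13,14),"cutter":((278,224),(323,260),4.5,19,20),"washer":((334,226),(330,218),4,17,17),"nut":((344,176),(281,207),6.5,13,13),"foot":((395,247),(355,183),4,30,26),"yn1":((318,157),(256,223),6.5,14,14),"yn2":((370,195),(304,192),6.5,14,14)}
im={n:cv2.imread(f"pics/{n}0.png")[:,:,::-1].copy() for n in("top","side")}
for k,(t,s,z,rt,rs) in S.items():
    for n,p,r in(("top",t,rt),("side",s,rs)):
        u,v,a,c=blob(im[n],*p,r); 
        print(k,n,round(u,1),round(v,1),a,plane(n,u,v,z).round(1), cv2.minAreaRect(c)[1:] )
a=cv2.resize(im["top"][140:275,260:430],None,fx=4.6,fy=4.4,interpolation=cv2.INTER_CUBIC)
cv2.imwrite("pics/topcrop.png",a[:,:,::-1])
b=cv2.resize(im["side"][155:280,240:400],None,fx=4.6,fy=4.6,interpolation=cv2.INTER_CUBIC)
cv2.imwrite("pics/sidecrop.png",b[:,:,::-1])
E
```

```text
collar top 285.5 174.5 230.0 [632.9  30.8  10. ] ((16.970561981201172, 16.970561981201172), 45.0)
collar side 267.7 247.1 297.5 [631.5  33.6  10. ] ((19.0, 19.0), 90.0)
cutter top 278.0 224.3 538.0 [511.9  46.3   4.5] ((27.0, 26.0), 90.0)
cutter side 322.3 259.6 589.5 [511.3  49.8   4.5] ((31.564605712890625, 24.49544906616211), 9.462321281433105)
washer top 333.8 225.4 428.0 [511.6 -88.7   4. ] ((23.0, 23.0), 90.0)
washer side 329.6 217.8 347.5 [510.7 -85.5   4. ] ((18.0, 25.0), 90.0)
nut top 343.1 176.0 175.0 [ 632.3 -109.4    6.5] ((16.0, 14.0), 90.0)
nut side 280.4 206.9 156.5 [ 631.  -106.9    6.5] ((12.0, 16.0), 90.0)
foot top 394.0 246.4 1323.5 [ 463.5 -235.     4. ] ((37.42585372924805, 37.550750732421875), 87.61405944824219)
foot side 354.6 181.8 797.5 [ 462.6 -232.7    4. ] ((30.0, 35.0), 90.0)
yn1 top 317.3 156.4 242.5 [679.3 -45.7   6.5] ((17.0, 18.0), 90.0)
yn1 side 254.9 223.0 249.5 [678.  -42.9   6.5] ((16.0, 19.0), 90.0)
yn2 top 369.4 195.0 247.5 [ 586.8 -174.     6.5] ((17.677669525146484, 18.384775161743164), 45.0)
yn2 side 303.5 192.1 213.0 [ 585.2 -170.8    6.5] ((17.0, 16.0), 0.0)
```

View pics/topcrop.png

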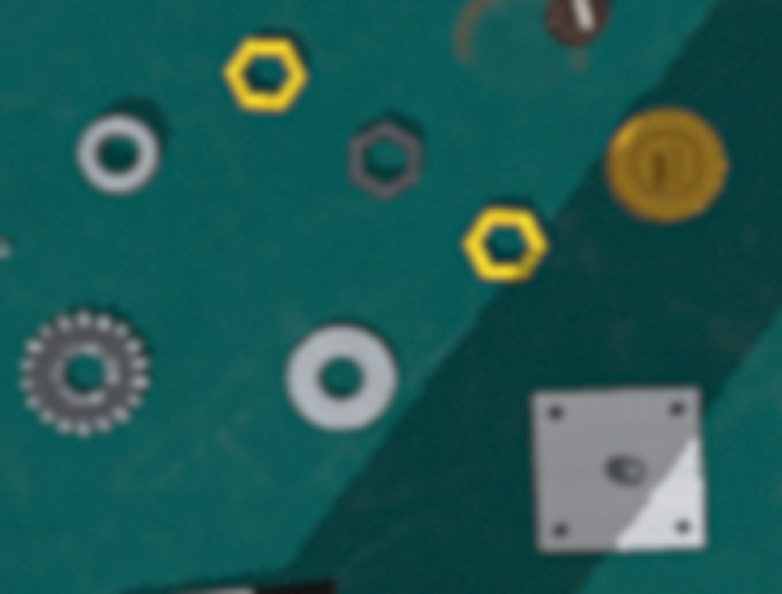

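View pics/sidecrop.png

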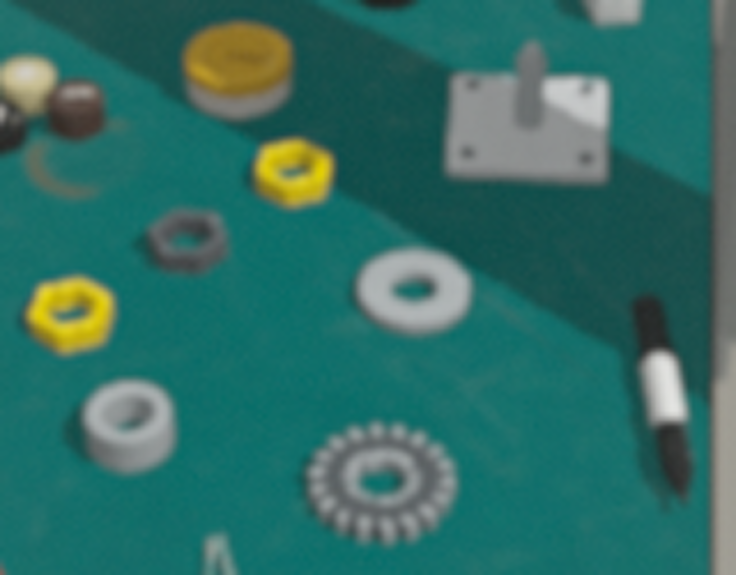

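The crops confirm it: the dark nut has flats facing ±y (so grip at yaw 0), and there is room for the fingers there. The post stands in the middle of the square foot. Now I move to the collar and turn to yaw 0.

Call:
servo_tool --pt "1 -0.66 0 0.207 0.8" --pt "1 -0.66 0 0.207 0.8" --pt "1 -0.66 0 0.207 0.8" --pt "1 -0.66 0 0.207 0.8" --pt "1 -0.66 0 0.207 0.8" --pt "1 -0.66 0 0.207 0.8" --pt "1 -0.66 0 0.207 0.8" --pt "1 -0.66 0 0.207 0.8" --force 25

```text
time_s: 0.77
ee_pos: [331.6, -354.8, 213.8]
ee_rot: [180.0, 0.0, 0.2]
force: [0.2, -0.7, -0.2]
gripper_width: 73.2
gripper_force: 0.0
```

Call:
servo_tool --pt "0.755 -0.97 0 0 0.8" --pt "0.755 -0.97 0 0 0.8" --pt "0.755 -0.97 0 0 0.8" --pt "0.755 -0.97 0 0 0.8" --pt "0.755 -0.97 0 0 0.8" --pt "0.755 -0.97 0 0 0.8" --pt "0.755 -0.97 0 0 0.8" --pt "0.755 -0.97 0 0 0.8"

```text
time_s: 1.43
ee_pos: [482.5, -162.1, 213.5]
ee_rot: [180.0, 0.1, 0.1]
force: [0.2, 0.1, -0.7]
gripper_width: 72.9
gripper_force: 0.0
```

Call:
servo_tool --pt "0.75 -0.97 0.5 0 0.8" --pt "0.75 -0.97 0.5 0 0.8" --pt "0.75 -0.97 0.5 0 0.8" --pt "0.75 -0.97 0.5 0 0.8" --pt "0.75 -0.97 0.5 0 0.8" --pt "0.75 -0.97 0.5 0 0.8" --pt "0.75 -0.97 0.5 0 0.8" --pt "0.75 -0.97 0.5 0 0.8" --pt "0.75 -0.97 0.5 0 0.8" --pt "0.75 -0.97 0.5 0 0.8" --pt "0.75 -0.97 0.5 0 0.8"

```text
time_s: 2.35
ee_pos: [631.6, 29.6, 115.0]
ee_rot: [180.0, -0.0, -0.2]
force: [0.5, -0.1, 0.1]
gripper_width: 72.8
gripper_force: 0.0
```

Call:
servo_tool --pt "0 0 0.15 0 0.8" --pt "0 0 0.3 0 0.8" --pt "0 0 0.4 0 0.8" --pt "0 0 0.47 0 0.8" --pt "0 0 0.52 0 0.8" --pt "0 0 0.545 0 0.8" --pt "0 0 0.545 0 0.8" --pt "0 0 0.545 0 0.8"

```text
time_s: 3.02
ee_pos: [632.6, 31.4, 5.9]
ee_rot: [180.0, -0.1, -0.1]
force: [1.2, -0.6, -0.3]
gripper_width: 72.8
gripper_force: 0.0
```

```bash
python3 - <<'E'
from h import *
print(state()["ee_pos"],state()["force"],state()["time_s"])
t=vision.grab_frame("top")[120:230,220:360]; s=vision.grab_frame("side")[190:300,200:340]
a=np.hstack([cv2.resize(i,(400,314),interpolation=cv2.INTER_CUBIC) for i in(t,s)])
cv2.imwrite("pics/c1.png",a[:,:,::-1])
E
```

```text
[632.62047204  31.39247911   5.92286272] [ 1.168375   -0.58000388 -0.25594737] 3.0167
```

View pics/c1.png

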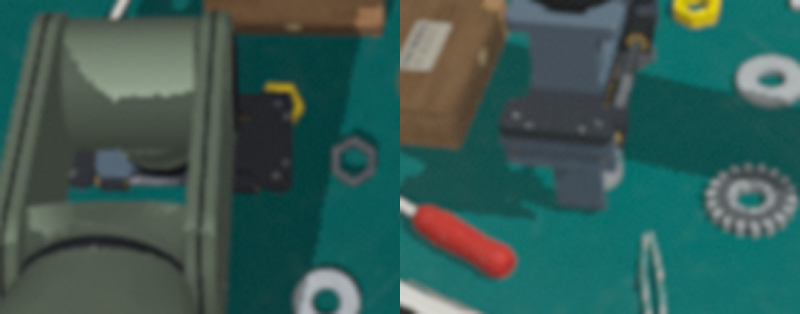

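The collar sits between the fingers (side view, at the right of the near finger, about (615,165) in the crop). The yellow nut is not touched. Closing.

Call:
servo_tool --pt "0 0 0 0 0.3" --pt "0 0 0 0 0.3" --pt "0 0 0 0 0.3" --pt "0 0 0 0 0.3" --pt "0 0 0 0 0.3" --pt "0 0 0 0 0.3" --pt "0 0 0 0 0.3" --force 25

```text
time_s: 3.7
ee_pos: [632.1, 31.9, 5.0]
ee_rot: [-180.0, -0.0, -0.0]
force: [0.0, 0.6, 1.0]
gripper_width: 39.3
gripper_force: 25.0
```

Call:
servo_tool --pt "0 0 -0.1 0 0.3" --pt "0 0 -0.25 0 0.3" --pt "0 0 -0.45 0 0.3" --pt "0 0 -0.6 0 0.3" --pt "0 0 -0.6 0 0.3"

```text
time_s: 4.12
ee_pos: [636.3, 32.0, 132.1]
ee_rot: [-180.0, -0.8, -0.0]
force: [0.9, 0.4, -0.7]
gripper_width: 38.8
gripper_force: 25.0
```

Call:
servo_tool --pt "-0.12 0.2 0 0 0.3" --pt "-0.24 0.39 0 0 0.3" --pt "-0.36 0.58 0 0 0.3" --pt "-0.5 0.8 0 0 0.3" --pt "-0.5 0.8 0 0 0.3"

```text
time_s: 4.53
ee_pos: [528.5, -130.7, 123.9]
ee_rot: [180.0, 0.2, -0.1]
force: [0.1, 0.3, -0.4]
gripper_width: 39.3
gripper_force: 25.0
```

Call:
servo_tool --pt "-0.12 0.18 0 0 0.3" --pt "-0.24 0.36 0 0 0.3" --pt "-0.32 0.48 0 0 0.3" --pt "-0.345 0.53 0 0 0.3" --pt "-0.345 0.53 0 0 0.3" --pt "-0.345 0.53 0 0 0.3" --pt "-0.345 0.53 0 0 0.3" --pt "-0.345 0.53 0 0 0.3"

```text
time_s: 5.2
ee_pos: [463.7, -232.9, 124.7]
ee_rot: [-180.0, 0.0, 0.1]
force: [0.4, -0.3, -1.3]
gripper_width: 39.3
gripper_force: 25.0
```

```bash
python3 - <<'E'
from h import *
print(state()["ee_pos"],state()["force"],state()["time_s"])
t=vision.grab_frame("top")[180:290,330:470]; s=vision.grab_frame("side")[80:220,270:440]
a=np.hstack([cv2.resize(t,(400,314),interpolation=cv2.INTER_CUBIC),cv2.resize(s,(382,314),interpolation=cv2.INTER_CUBIC)])
cv2.imwrite("pics/c2.png",a[:,:,::-1])
E
```

```text
[ 463.71254175 -232.89005919  124.70259488] [ 0.36828796 -0.29873529 -1.26898461] 5.2
```

View pics/c2.png

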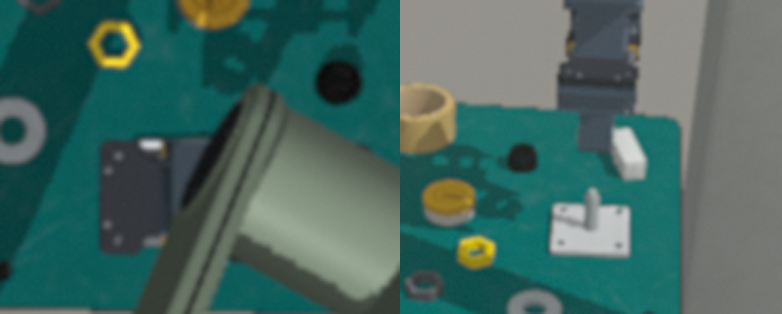

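The collar hangs above the post, its shadow-free finger at about (597,130) of the crop and the post tip at (592,195). That lines up once the camera tilt is allowed for. Lowering.

Call:
servo_tool --pt "0 0 0.1 0 0.3" --pt "0 0 0.22 0 0.3" --pt "0 0 0.3 0 0.3" --pt "0 0 0.37 0 0.3" --pt "0 0 0.43 0 0.3" --pt "0 0 0.48 0 0.3" --pt "0 0 0.52 0 0.3" --pt "0 0 0.54 0 0.3" --pt "0 0 0.55 0 0.3" --pt "0 0 0.555 0 0.3" --pt "0 0 0.555 0 0.3" --pt "0 0 0.555 0 0.3"

```text
time_s: 6.3
ee_pos: [463.3, -234.3, 14.5]
ee_rot: [180.0, -0.1, -0.0]
force: [-0.5, -0.5, -1.3]
gripper_width: 39.5
gripper_force: 25.0
```

Call:
servo_tool --pt "0 0 0 0 0.75" --pt "0 0 0 0 0.75" --pt "0 0 0 0 0.75" --pt "0 0 0 0 0.75" --pt "0 0 0 0 0.75" --pt "0 0 -0.1 0 0.75" --pt "0 0 -0.3 0 0.75" --pt "0 0 -0.5 0 0.75" --pt "0 0 -0.6 0 0.9" --pt "0 0 -0.6 0 0.9"

```text
time_s: 7.13
ee_pos: [466.0, -235.7, 139.2]
ee_rot: [179.7, -0.6, -0.0]
force: [0.2, -0.7, -0.1]
gripper_width: 79.2
gripper_force: 0.0
```

Call:
servo_tool --pt "0.03 -0.17 0 0 0.9" --pt "0.06 -0.36 0 0 0.9" --pt "0.09 -0.54 0 0 0.9" --pt "0.12 -0.7 0 0 0.9" --pt "0.12 -0.7 0 0 0.9"

```text
time_s: 7.55
ee_pos: [486.8, -89.4, 133.0]
ee_rot: [-179.9, 0.1, 0.2]
force: [-0.4, -0.2, -0.5]
gripper_width: 82.1
gripper_force: 0.0
```

Call:
servo_tool --pt "0.03 -0.17 0 0 0.9" --pt "0.06 -0.36 0 0 0.9" --pt "0.09 -0.54 0 0 0.9" --pt "0.123 -0.71 0.1 0 0.9" --pt "0.123 -0.71 0.2 0 0.9" --pt "0.123 -0.71 0.25 0 0.9" --pt "0.123 -0.71 0.25 0 0.9" --pt "0.123 -0.71 0.25 0 0.9"

```text
time_s: 8.22
ee_pos: [511.0, 46.9, 83.3]
ee_rot: [180.0, 0.1, -0.1]
force: [0.9, -0.2, 0.1]
gripper_width: 82.0
gripper_force: 0.0
```

```bash
python3 - <<'E'
from h import *
print(state()["ee_pos"],state()["time_s"])
t=vision.grab_frame("top"); s=vision.grab_frame("side")
cv2.imwrite("pics/t3.png",t[:,:,::-1]);cv2.imwrite("pics/s3.png",s[:,:,::-1])
t=t[210:290,340:450]; s=s[140:220,300:410]
a=np.hstack([cv2.resize(i,(400,290),interpolation=cv2.INTER_CUBIC) for i in(t,s)])
cv2.imwrite("pics/c3.png",a[:,:,::-1])
E
```

```text
[511.04761734  46.91396908  83.25022679] 8.2167
```

View pics/c3.png

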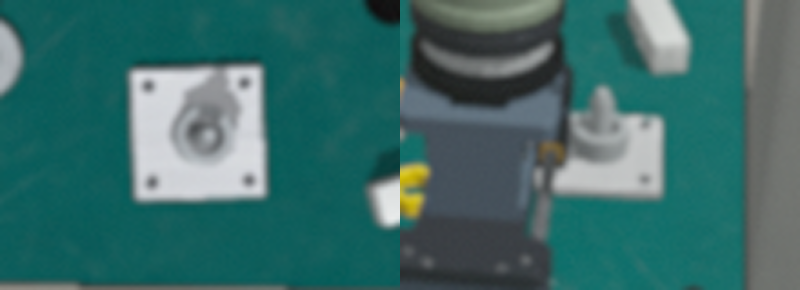

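The collar is down over the post and lies flat, centred near (202,132) of the top crop. Next is the cutter.

Call:
servo_tool --pt "0 0 0.12 0 0.9" --pt "0 0 0.24 0 0.9" --pt "0 0 0.32 0 0.9" --pt "0 0 0.37 0 0.9" --pt "0 0 0.4 0 0.9" --pt "0 0 0.41 0 0.9" --pt "0 0 0.41 0 0.9" --pt "0 0 0.41 0 0.9" --pt "0 0 0.41 0 0.5" --pt "0 0 0.41 0 0.5" --pt "0 0 0.41 0 0.5" --pt "0 0 0.41 0 0.5" --pt "0 0 0.41 0 0.5" --pt "0 0 0.41 0 0.5" --force 25

```text
time_s: 9.48
ee_pos: [512.0, 48.0, 2.4]
ee_rot: [-180.0, -0.1, -0.0]
force: [-0.0, -0.2, 3.9]
gripper_width: 61.1
gripper_force: 25.0
```

Call:
servo_tool --pt "0 0 -0.05 0 0.5" --pt "0 0 -0.15 0 0.5" --pt "0 0 -0.3 0 0.5" --pt "0 0 -0.45 0 0.5" --pt "0 0 -0.6 0 0.5" --pt "0 0 -0.6 0 0.5" --pt "0 0 -0.6 0 0.5"

```text
time_s: 10.07
ee_pos: [512.6, 48.0, 123.8]
ee_rot: [-180.0, -0.2, -0.0]
force: [0.0, 0.6, -2.3]
gripper_width: 61.0
gripper_force: 25.0
```

```bash
python3 - <<'E'
from h import *
print(state()["ee_pos"],state()["time_s"])
s=vision.grab_frame("side")[170:290,230:390]
cv2.imwrite("pics/c4.png",cv2.resize(s,(640,480),interpolation=cv2.INTER_CUBIC)[:,:,::-1])
E
```

```text
[512.55258604  47.96241085 123.79015025] 10.0667
```

View pics/c4.png

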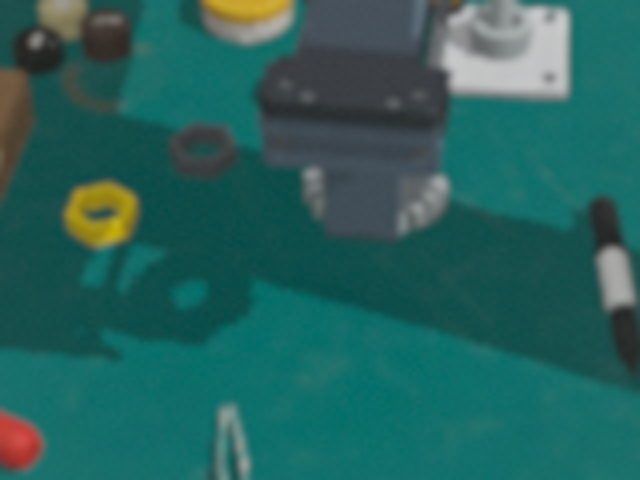

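The cutter is held level between the fingers, with its teeth showing on both sides of the near finger at about (370,200) of the crop. Carrying it to the post.

Call:
servo_tool --pt "-0.03 0.17 0 0 0.5" --pt "-0.06 0.36 0 0 0.5" --pt "-0.09 0.54 0 0 0.5" --pt "-0.12 0.7 0 0 0.5" --pt "-0.12 0.7 0 0 0.5"

```text
time_s: 10.53
ee_pos: [485.2, -96.3, 120.1]
ee_rot: [179.9, 0.3, -0.3]
force: [-0.2, 0.5, -0.6]
gripper_width: 61.3
gripper_force: 25.0
```

Call:
servo_tool --pt "-0.03 0.17 0 0 0.5" --pt "-0.06 0.36 0 0 0.5" --pt "-0.09 0.54 0 0 0.5" --pt "-0.12 0.67 0 0 0.5" --pt "-0.123 0.71 0 0 0.5" --pt "-0.123 0.71 0 0 0.5" --pt "-0.123 0.71 0 0 0.5" --pt "-0.123 0.71 0 0 0.5" --pt "-0.123 0.71 0 0 0.5"

```text
time_s: 11.28
ee_pos: [463.0, -232.5, 121.6]
ee_rot: [-180.0, 0.0, 0.1]
force: [-0.6, 0.2, -2.1]
gripper_width: 61.0
gripper_force: 25.0
```

Call:
servo_tool --pt "0 0 0.1 0 0.5" --pt "0 0 0.2 0 0.5" --pt "0 0 0.26 0 0.5" --pt "0 0 0.31 0 0.5" --pt "0 0 0.35 0 0.5" --pt "0 0 0.39 0 0.5" --pt "0 0 0.42 0 0.5" --pt "0 0 0.44 0 0.5" --pt "0 0 0.45 0 0.5" --pt "0 0 0.455 0 0.5" --pt "0 0 0.455 0 0.5" --pt "0 0 0.455 0 0.5"

```text
time_s: 12.28
ee_pos: [463.2, -234.3, 31.3]
ee_rot: [180.0, -0.0, -0.0]
force: [0.0, -0.7, -1.8]
gripper_width: 61.3
gripper_force: 25.0
```

Call:
servo_tool --pt "0 0 0 0 0.9" --pt "0 0 0 0 0.9" --pt "0 0 0 0 0.9" --pt "0 0 0 0 0.9" --pt "0 0 0 0 0.9" --pt "0 0 -0.1 0 0.9" --pt "0 0 -0.3 0 0.9" --pt "0 0 -0.5 0 0.9" --pt "0 0 -0.5 0 0.9"

```text
time_s: 13.03
ee_pos: [467.5, -236.4, 138.3]
ee_rot: [179.6, -0.8, -0.0]
force: [2.1, -0.7, 0.4]
gripper_width: 82.3
gripper_force: 0.0
```

Call:
servo_tool --pt "0.06 -0.18 0 0 0.85" --pt "0.12 -0.36 0 0 0.85" --pt "0.18 -0.54 0 0 0.85" --pt "0.241 -0.734 0.1 0 0.85" --pt "0.241 -0.734 0.2 0 0.85" --pt "0.241 -0.734 0.3 0 0.85" --pt "0.241 -0.734 0.3 0 0.85" --pt "0.241 -0.734 0.3 0 0.85" --pt "0.241 -0.734 0.3 0 0.85"

```text
time_s: 13.78
ee_pos: [511.9, -87.8, 71.8]
ee_rot: [180.0, -0.1, -0.1]
force: [-0.2, -0.4, -0.9]
gripper_width: 77.5
gripper_force: 0.0
```

```bash
python3 - <<'E'
from h import *
print(state()["ee_pos"],state()["time_s"])
t=vision.grab_frame("top"); s=vision.grab_frame("side")
t=t[200:290,320:450]; s=s[130:240,280:440]
a=np.hstack([cv2.resize(i,(400,280),interpolation=cv2.INTER_CUBIC) for i in(t,s)])
cv2.imwrite("pics/c5.png",a[:,:,::-1])
E
```

```text
[511.91038579 -87.76269595  71.79175347] 13.7833
```

View pics/c5.png

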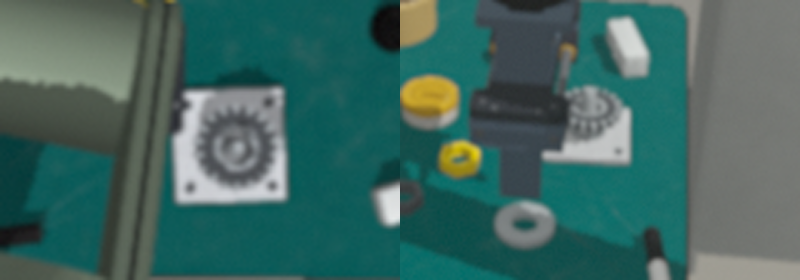

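The cutter lies flat on the collar with the post through its bore, at about (236,150) of the top crop. Next is the washer.

Call:
servo_tool --pt "0 0 0.12 0 0.85" --pt "0 0 0.22 0 0.85" --pt "0 0 0.28 0 0.85" --pt "0 0 0.32 0 0.85" --pt "0 0 0.34 0 0.85" --pt "0 0 0.345 0 0.85" --pt "0 0 0.345 0 0.85" --pt "0 0 0.345 0 0.85" --pt "0 0 0.345 0 0.4" --pt "0 0 0.345 0 0.4" --pt "0 0 0.345 0 0.4" --pt "0 0 0.345 0 0.4" --pt "0 0 0.345 0 0.4" --pt "0 0 0.345 0 0.4" --force 25

```text
time_s: 15.05
ee_pos: [511.4, -87.3, 2.3]
ee_rot: [180.0, -0.0, -0.0]
force: [0.3, -0.1, 3.3]
gripper_width: 54.4
gripper_force: 25.0
```

Call:
servo_tool --pt "0 0 -0.05 0 0.4" --pt "0 0 -0.15 0 0.4" --pt "0 0 -0.3 0 0.4" --pt "0 0 -0.45 0 0.4" --pt "0 0 -0.6 0 0.4" --pt "0 0 -0.6 0 0.4" --pt "0 0 -0.6 0 0.4"

```text
time_s: 15.63
ee_pos: [512.2, -87.5, 124.0]
ee_rot: [179.9, -0.2, -0.0]
force: [-0.3, 0.1, -1.2]
gripper_width: 54.3
gripper_force: 25.0
```

Call:
servo_tool --pt "-0.06 0.18 0 0 0.4" --pt "-0.12 0.36 0 0 0.4" --pt "-0.18 0.54 0 0 0.4" --pt "-0.22 0.68 0 0 0.4" --pt "-0.241 0.734 0 0 0.4" --pt "-0.241 0.734 0 0 0.4" --pt "-0.241 0.734 0 0 0.4" --pt "-0.241 0.734 0 0 0.4" --pt "-0.241 0.734 0 0 0.4"

```text
time_s: 16.38
ee_pos: [463.1, -232.7, 121.6]
ee_rot: [-180.0, 0.0, 0.1]
force: [0.4, -0.1, -0.3]
gripper_width: 54.6
gripper_force: 25.0
```

```bash
python3 - <<'E'
from h import *
s=vision.grab_frame("side")[90:220,270:440]
cv2.imwrite("pics/c6.png",cv2.resize(s,(680,520),interpolation=cv2.INTER_CUBIC)[:,:,::-1])
E
```

```text
(no output)
```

View pics/c6.png

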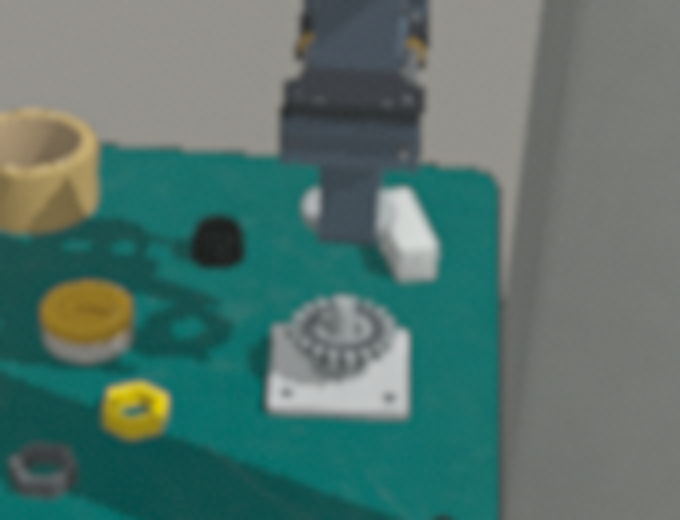

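The washer is in the grip, its left edge showing at about (312,205), above the seated cutter at (343,335). Lowering it.

Call:
servo_tool --pt "0 0 0.1 0 0.4" --pt "0 0 0.19 0 0.4" --pt "0 0 0.25 0 0.4" --pt "0 0 0.3 0 0.4" --pt "0 0 0.34 0 0.4" --pt "0 0 0.37 0 0.4" --pt "0 0 0.39 0 0.4" --pt "0 0 0.4 0 0.4" --pt "0 0 0.41 0 0.4" --pt "0 0 0.41 0 0.4" --pt "0 0 0.41 0 0.4"

```text
time_s: 17.35
ee_pos: [463.2, -234.3, 40.3]
ee_rot: [180.0, -0.0, -0.0]
force: [-0.6, 0.6, -1.3]
gripper_width: 54.5
gripper_force: 25.0
```

Call:
servo_tool --pt "0 0 0 0 0.8" --pt "0 0 0 0 0.8" --pt "0 0 0 0 0.8" --pt "0 0 0 0 0.8" --pt "0 0 0 0 0.8" --pt "0 0 -0.1 0 0.8" --pt "0 0 -0.3 0 0.8" --pt "0 0 -0.45 0 0.65" --pt "0 0 -0.45 0 0.65"

```text
time_s: 18.1
ee_pos: [466.7, -236.0, 136.0]
ee_rot: [179.7, -0.6, -0.0]
force: [0.7, -0.2, 1.1]
gripper_width: 62.2
gripper_force: 0.0
```

Call:
servo_tool --pt "0.15 -0.11 0 0 0.65" --pt "0.31 -0.23 0 0 0.65" --pt "0.47 -0.35 0 0 0.65" --pt "0.63 -0.47 0 0 0.65" --pt "0.78 -0.58 0.05 0 0.65" --pt "0.843 -0.629 0.15 0 0.65" --pt "0.843 -0.629 0.25 0 0.65" --pt "0.843 -0.629 0.3 0 0.65" --pt "0.843 -0.629 0.3 0 0.65" --pt "0.843 -0.629 0.3 0 0.65"

```text
time_s: 18.93
ee_pos: [630.9, -108.7, 69.6]
ee_rot: [-180.0, 0.1, -0.0]
force: [-0.2, -0.2, -0.2]
gripper_width: 59.2
gripper_force: 0.0
```

```bash
python3 - <<'E'
from h import *
print(state()["ee_pos"],state()["time_s"])
t=vision.grab_frame("top"); s=vision.grab_frame("side")
t=t[200:290,330:460]; s=s[130:240,240:400]
a=np.hstack([cv2.resize(i,(400,280),interpolation=cv2.INTER_CUBIC) for i in(t,s)])
cv2.imwrite("pics/c7.png",a[:,:,::-1])
E
```

```text
[ 630.94373196 -108.69157862   69.5536206 ] 18.9333
```

View pics/c7.png

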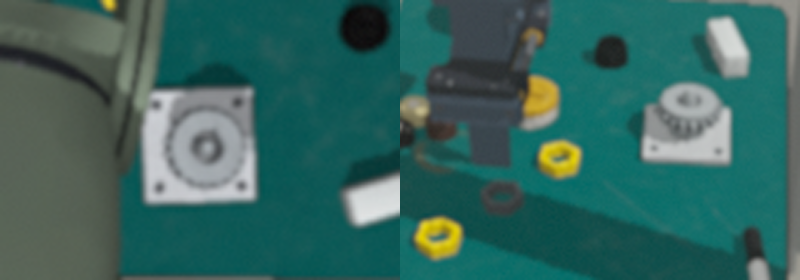

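The washer lies flat on the cutter, centred at about (207,147) of the top crop. The gripper is above the dark nut, clear of both yellow ones. Gripping the nut.

Call:
servo_tool --pt "0 0 0.12 0 0.65" --pt "0 0 0.22 0 0.65" --pt "0 0 0.28 0 0.65" --pt "0 0 0.315 0 0.65" --pt "0 0 0.33 0 0.65" --pt "0 0 0.335 0 0.65" --pt "0 0 0.335 0 0.65" --pt "0 0 0.335 0 0.65" --pt "0 0 0.335 0 0.2" --pt "0 0 0.335 0 0.2" --pt "0 0 0.335 0 0.2" --pt "0 0 0.335 0 0.2" --pt "0 0 0.335 0 0.2" --pt "0 0 0.335 0 0.2" --force 25

```text
time_s: 20.2
ee_pos: [631.7, -108.3, 3.2]
ee_rot: [180.0, -0.0, -0.0]
force: [0.5, 0.6, 2.7]
gripper_width: 35.4
gripper_force: 25.0
```

Call:
servo_tool --pt "0 0 -0.05 0 0.2" --pt "0 0 -0.15 0 0.2" --pt "0 0 -0.3 0 0.2" --pt "0 0 -0.45 0 0.2" --pt "0 0 -0.6 0 0.2" --pt "0 0 -0.6 0 0.2" --pt "0 0 -0.6 0 0.2"

```text
time_s: 20.78
ee_pos: [632.8, -108.6, 125.6]
ee_rot: [179.9, -0.3, -0.0]
force: [0.2, 0.4, -0.6]
gripper_width: 35.3
gripper_force: 25.0
```

Call:
servo_tool --pt "-0.15 0.11 0 0 0.2" --pt "-0.31 0.23 0 0 0.2" --pt "-0.47 0.35 0 0 0.2" --pt "-0.63 0.47 0 0 0.2" --pt "-0.76 0.57 0 0 0.2" --pt "-0.83 0.62 0 0 0.2" --pt "-0.843 0.629 0 0 0.2" --pt "-0.843 0.629 0 0 0.2" --pt "-0.843 0.629 0 0 0.2" --pt "-0.843 0.629 0 0 0.2"

```text
time_s: 21.62
ee_pos: [463.8, -233.5, 122.5]
ee_rot: [-180.0, 0.0, 0.0]
force: [0.4, 0.2, -1.1]
gripper_width: 35.6
gripper_force: 25.0
```

```bash
python3 - <<'E'
from h import *
s=vision.grab_frame("side")[90:220,270:440]
cv2.imwrite("pics/c8.png",cv2.resize(s,(680,520),interpolation=cv2.INTER_CUBIC)[:,:,::-1])
E
```

```text
(no output)
```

View pics/c8.png

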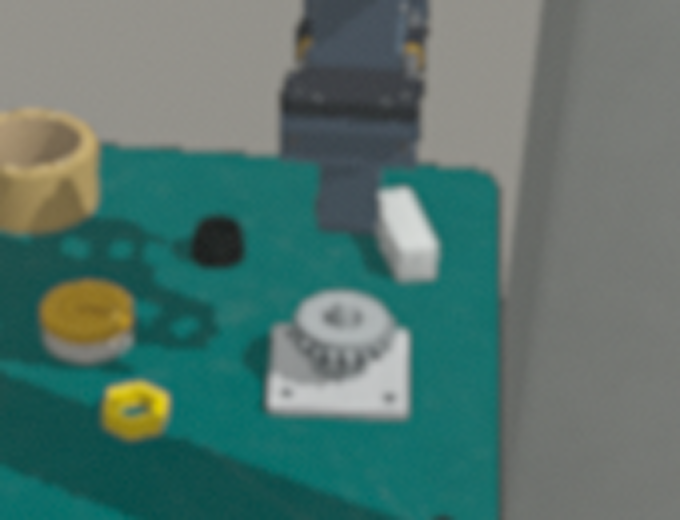

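The dark nut is gone from its place and the gripper holds it at 35.4 mm over the post. The washer lies flat at about (343,315). Lowering it.

Call:
servo_tool --pt "0 0 0.1 0 0.2" --pt "0 0 0.18 0 0.2" --pt "0 0 0.24 0 0.2" --pt "0 0 0.28 0 0.2" --pt "0 0 0.31 0 0.2" --pt "0 0 0.335 0 0.2" --pt "0 0 0.355 0 0.2" --pt "0 0 0.365 0 0.2" --pt "0 0 0.37 0 0.2" --pt "0 0 0.37 0 0.2" --pt "0 0 0.37 0 0.2"

```text
time_s: 22.58
ee_pos: [463.2, -234.3, 49.3]
ee_rot: [180.0, -0.0, -0.0]
force: [0.0, 0.7, -1.3]
gripper_width: 35.6
gripper_force: 25.0
```

Call:
servo_tool --pt "0 0 0 0 0.6" --pt "0 0 0 0 0.6" --pt "0 0 0 0 0.6" --pt "0 0 0 0 0.6" --pt "0 0 0 0 0.6" --pt "0 0 -0.1 0 0.6" --pt "0 0 -0.3 0 0.6" --pt "0 0 -0.5 0 0.6" --pt "0 0 -0.5 0 0.6"

```text
time_s: 23.33
ee_pos: [467.3, -236.4, 156.4]
ee_rot: [179.6, -0.8, -0.0]
force: [0.9, -1.0, -0.3]
gripper_width: 54.6
gripper_force: 0.0
```

Call:
servo_tool --pt "0.05 -0.15 0 0 0.6" --pt "0.1 -0.3 0 0 0.6" --pt "0.15 -0.45 0 0 0.6" --pt "0.2 -0.6 0 0 0.6" --pt "0.2 -0.75 0 0 0.6" --pt "0.2 -0.9 0 0 0.6" --pt "0.2 -0.9 0 0 0.6" --pt "0.2 -0.9 0 0 0.6"

```text
time_s: 24.0
ee_pos: [503.0, -52.9, 148.9]
ee_rot: [180.0, -0.0, 0.2]
force: [0.9, -0.1, 0.0]
gripper_width: 54.6
gripper_force: 0.0
```

```bash
python3 - <<'E'
from h import *
print(state()["ee_pos"],state()["time_s"])
t=vision.grab_frame("top"); s=vision.grab_frame("side")
t=t[210:280,350:450]; s=s[130:220,290:420]
a=np.hstack([cv2.resize(i,(400,280),interpolation=cv2.INTER_CUBIC) for i in(t,s)])
cv2.imwrite("pics/c9.png",a[:,:,::-1])
E
```

```text
[503.0055775  -52.94533121 148.85232974] 24.0
```

View pics/c9.png

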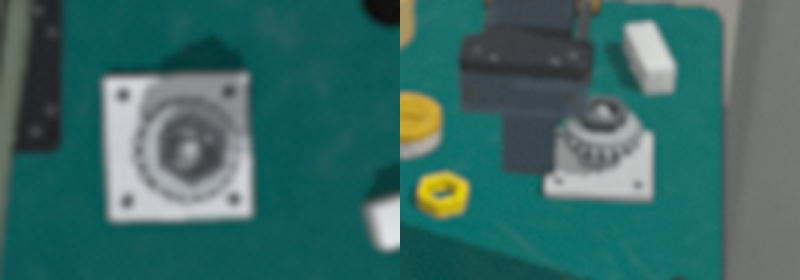

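The finished stack shows the nut flat on the washer with the post tip in its bore, at about (190,150) of the top crop and (605,120) of the side crop. The washer and cutter are concentric below, and the gripper is clear. Handing in.

```bash
python3 -c "
from workcell import job_done
print(job_done())"
```

```text
the job is handed in; nothing more can be done
None
```

The job is handed in: the collar, cutter, washer and nut are stacked in that order on the thick post, and the last pictures show them flat with the post through the bores. It took about 24 s of robot time, and I did not touch the slim post, magnifier, paste tin or yellow nuts.

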